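# Lock a test panel in the scribing jig

## Robot

A 6-joint arm with a two-finger parallel gripper is mounted at the origin on a cart in front of the work surface, level with it; the furniture and walls round the work are solid. World frame = base frame: x ahead of the robot, y to its left, z up, the work surface at z = 0. Lengths are in mm, angles in rad, forces in N, time in s.
With the tool pointing down it reaches from about 300 to 750 mm from the base axis. Payload 8.5 kg.
Tool frame: the origin (TCP) lies midway between the tips of the shut fingers; the grasp point (between the pads) lies 19 mm behind it (grip_point_offset is the distance from the TCP to the grasp point, in mm); z points along the fingers, y is the line along which they close (so a half turn about z gives the same grasp; the last joint's range is limited). The gripper opens to 88 mm and grips with 3 to 60 N. Pads are 18 mm wide; open, the fingers measure 123 mm over their backs; the gripper's body (75 mm by 187 mm) begins 45 mm behind the grasp point.
Start: joints at [-1.471, 0.381, 1.297, -0, 1.464, -0.215], TCP at [170.289, -522.955, 238.748] pointing down, gripper open.
Joint ranges: [-3.11, 3.11], [-0.89, 2.33], [0.22, 2.48], [-1.42, 4.56], [0.17, 2.85], [-2.88, 2.88]. Speed limits (rad/s): [2.39, 2.39, 3.14, 3.14, 3.14, 3.14].

## Interface

Orientations are given as [roll, pitch, yaw] about the fixed x, y, z axes, in that order (R = Rz(yaw) Ry(pitch) Rx(roll)).
In Python, from cell import * gives the robot as it stands. The module is installed in compiled form; this text tells all that it offers.
- The arm moves only by the tool jog_arm, never from a script. Its argument "commands" is a list of rows, each a list of 3 entries, a list of its own where there are three numbers: the shift along the tool's x, y, z in mm, then the turn, a rotation vector about the tool's x, y, z in degrees, then the opening, from 0 (shut) to 1 (fully open). A call has 1 to 12 rows; each row shifts and turns the commanded pose from where the row before left it, along the tool's axes as they then stand; what a row does not reach is not made up. A row lasts 1/8 s, in which the tool goes at most 62.5 mm and 10.7 degrees, less where a joint would pass 70% of its speed; a pose out of reach is approached as far as the arm can. A call is refused whole if a number of a shift passes 62.5 or a number of a turn 10.7, either way. A call with a gripper value outside its range is refused whole. The fingers move at their own pace and stop on an object; "force" is the grip in N (left out, the last holds). Time passes only in rows, so rows that do not move let the fingers close. It gives the time, the measured TCP pose, the force, the opening and the grip force at its end, in the units of the state.
- observe(): the state, without advancing time (a new reading comes with each control period).
- get_image(name): name is "scene" or "top" or "wrist"; returns (picture, depth): 480x640x3 uint8, red, green, blue; 480x640 float32, mm along the optical axis (not along the pixel's ray), 0 where there is no reading.
- camera_params(name): a dict with "K" (3x3 intrinsics, pixels), "origin" and "attitude" of the camera in the world. Camera axes: x right, y down, z forward; pixel columns grow to the right and rows downward; lengths in mm; the calibration is good to about 2 mm. A picture is of the moment at which its call begins: read the wrist's pose just before it. camera_params takes no time and is no camera call; for the wrist camera it gives the pose at the moment of the call.
- close_job(): hands the job in; it is judged then, once.
Trained networks look in the newest picture that a camera, given by its name, has taken for a name from the list of things; names that differ only in an ending like _2 or _b are one class to them, and where a whole thing is asked for, a point or a joint stands for the part that bears it (a point fixed in the world has none). Each returns a list of dicts, best first, with "p" (0 to 1); they miss things now and then, are a little off and sometimes report something else, mostly with a low value. They report only what shows in the picture. A call takes as long as a camera call. They do not tell look-alikes from the thing itself.
- look_for(thing, camera): "position" ([x, y, z] in mm, in world coordinates, good to about 4 mm: the middle of the surface that is visible of it).
- regions_of(thing, camera): "region" (480x640 bool, what is visible of it).
The state is a dict: "time": time; "qpos": joint angles; "qvel": joint speeds; "joint_torque": joint torques, N m; "eef_pos": TCP position; "orientation": TCP orientation; "force": force on the tool from outside, world axes, zero at the start; "torque": the same for the moment, N m; "gripper_width": finger opening in mm; "grasp_force": force on a finger pad.
Only numpy, scipy, OpenCV 4.12 (cv2) and the standard library are available. Lean on these libraries where they do the work, as an engineer would, in place of code of your own. Each camera call takes 0.05 s, during which the arm holds its last target. There are 200 camera calls.

## Task

Get the small painted test panel ready for scribing: without picking it up, push it over the jig's plate until its long edge lies flat against the rail at the far side, then slide it along the rail to the right until it is fully home in the corner pocket against the end stop. Then push the small swing gate round by its knob until it stands straight across behind the panel, as far as it goes. Leave the weight, the steel block and the scriber where they are.

Things in the scene. Friction and masses are not known exactly. Their poses are not given: they have to be found in the camera images.
- jig: scribing jig, fixed on the bench: aluminium plate 150 (x) x 260 (y) mm, flat top (deck) 12 mm above the bench. Origin at the plate's centre at bench height; x points across the plate to the rail, y along the rail to the left, away from the pocket. Steel strips 6 mm high stand on the deck. Its place and yaw vary
- jig_rail (a point): middle of the rail's face at deck height: jig (53, 0, 12) mm. The rail is 12 mm thick, lies beyond this face (x = 53 to 65) and runs straight from y = -125 to 125
- jig_stop (a point): inner corner of the pocket at deck height, where rail face and end stop face meet: jig (53, -113, 12) mm. A guide strip in front of the pocket, x = 4 to 16, y = -113 to -73, with a lead-in slanting outwards to about (5, -58), leaves the pocket 37 mm wide
- jig_home (a point): where the centre of the panel's underside is when the panel is fully home (touching rail and end stop): jig (36, -78, 12) mm; axes as the jig's
- panel: painted wooden test panel, a flat block 34 (x) x 70 (y) x 8 (z) mm, about 40 g, loose on the jig's deck at the left part, 30 mm or more from the rail and turned up to about 26 degrees from it. Origin at the centre of its underside, y along its length. When home it stands 2 mm above the rail and its free left end is at jig y = -43 mm
- gate (a joint): angle of the swing gate, rad: 0 = closed, straight across the pocket's mouth (pointing along jig +x), 2 mm behind the left end of a panel that is home; grows counter-clockwise from above, 1.57 = along jig +y, stop at 1.9. Starts open (1.45 to 1.8), stays where it is left, about 1 N at the knob moves it
- gate_pivot (a point): top of the gate's vertical pivot pin, jig (0, -36) mm; boss 14 mm across. From it the brass bar reaches 37 mm, is 10 mm wide and lies 1 to 7 mm above the deck
- gate_knob (a point): centre of the top of the gate's upright black knob, a pin 10 mm across, 32 mm from the pivot, its top 24 mm above the deck
- scratch_weight: balance weight with a small knob, 38 mm across, 36 mm high, loose on the deck in front of the pocket; origin at the centre of its underside. Leave alone
- applicator: steel cube, 44 x 44 x 42 mm, loose on the bench behind the jig; origin at the centre of its underside. Leave alone
- the_scriber: thin grey scriber, 118 (y) x 8 x 8 mm, loose on the bench in front of the jig; origin at the middle of its underside. Leave alone
Things that resemble listed ones, but are neither listed nor needed, are in the scene too. Leave any turquoise look-alike of the panel alone.

How it is judged:
By the outcome, as a careful person would: the job done as asked, in the order asked, and still so for the second after the job is handed in, with the robot touching nothing.
It also fails if it takes over 64 s, if anything falls off the work surface, if the arm or the gripper's body presses on something with over 40 N, if the wrist force passes 120 N, or if a joint passes its speed limit or range.

## Working session

There is one attempt and no reset: what is moved stays moved. The work goes in short steps, Python scripts to look and compute and a tool call to move; the robot and the scene stay as the last step left them, time stands still between calls to the robot, and variables do not carry over. Pictures are saved under pics/ and viewed, at most 10 in all, crops included, and the job is handed in when it is done.

Besides the shell and the picture viewer there is one more tool, called after "Call:" by a JSON object that holds its "fn" and its "kwargs", one argument or row to a line. jog_arm: Moves the arm, as the interface text tells. Its arguments: {"type":"object","properties":{"commands":{"type":"array","items":{"type":"array"}},"force":{"type":"number"}},"required":["commands"]}

```bash
mkdir -p pics; ls
cat > h.py <<'E'
from cell import *
import numpy as np, cv2
from scipy.spatial.transform import Rotation as R
def cam(n):
    c=camera_params(n); K=np.array(c["K"]); o=np.array(c["origin"]).ravel(); A=np.array(c["attitude"])
    if A.size==3: A=R.from_euler('xyz',A.ravel()).as_matrix()
    elif A.size==4: A=R.from_quat(A.ravel()).as_matrix()
    return K,o,A
def unproj(c,u,v,d):
    K,o,A=c; return o+(A@(np.linalg.inv(K)@np.stack([u*d,v*d,d]).reshape(3,-1))).T
def onplane(c,u,v,z):
    K,o,A=c; r=A@(np.linalg.inv(K)@np.array([u,v,1.])); return o+r*(z-o[2])/r[2]
def proj(c,p):
    K,o,A=c; q=K@(A.T@(np.asarray(p,float)-o)); return q[:2]/q[2]
def save(n,f):
    p,d=get_image(n); cv2.imwrite('pics/'+f,p[:,:,::-1]); np.savez('/tmp/'+f+'.npz',p=p,d=d); return p,d
E
python3 - <<'E'
from h import *
print(camera_params("top")); print(camera_params("wrist"));s=observe();print(s)
for n in("top","scene"):
    save(n,n+'0.png')
    for t in("jig","panel","gate","gate_knob","gate_pivot","scratch_weight","applicator","the_scriber"):
        print(n,t,[(np.round(r["position"]),round(r["p"],2)) for r in look_for(t,n)[:3]])
E
```

```text
pics
{'K': array([[463.72311139,   0.        , 318.20028075],
       [  0.        , 463.72311139, 232.482759  ],
       [  0.        ,   0.        ,   1.        ]]), 'origin': array([342.57909881, 300.89041797, 896.77248646]), 'attitude': array([-2.94617371,  0.01151278, -1.57129716])}
{'K': array([[334.48882322,   0.        , 319.76336813],
       [  0.        , 334.48882322, 239.31617077],
       [  0.        ,   0.        ,   1.        ]]), 'origin': array([ 244.16149939, -498.01985758,  384.53162448]), 'attitude': array([ 2.83402628e+00,  1.62071453e-04, -1.25557421e+00])}
{'time': 0.0, 'qpos': array([-1.47131203e+00,  3.81182755e-01,  1.29828212e+00, -4.14954876e-05,
        1.46362044e+00, -2.15335065e-01]), 'qvel': array([ 0.00021826,  0.00024351,  0.00084651, -0.00182044,  0.00141378,
       -0.00022146]), 'joint_torque': array([ 3.33032167e-04, -4.37931919e+01, -2.24549389e+01,  7.14005646e-02,
        3.53737129e-02, -1.05791971e-04]), 'eef_pos': array([ 170.24353035, -522.6735451 ,  238.13768883]), 'orientation': array([-3.14012565e+00, -2.78646409e-04,  3.14823628e-01]), 
[... 657 characters left out ...]
.]), 0.42), (array([572., 257.,  40.]), 0.31)]
scene jig [(array([462., 328.,  16.]), 0.59)]
scene panel [(array([392., 523.,   7.]), 0.71), (array([442., 370.,  21.]), 0.6), (array([407.,  89.,   9.]), 0.58)]
scene gate [(array([466., 299.,  22.]), 0.61)]
scene gate_knob [(array([468., 294.,  21.]), 0.65), (array([444., 366.,  20.]), 0.36)]
scene gate_pivot [(array([463., 296.,  15.]), 0.53), (array([465., 325.,  12.]), 0.37)]
scene scratch_weight [(array([425., 229.,  31.]), 0.69), (array([463., 328.,  18.]), 0.56)]
scene applicator [(array([563., 266.,  30.]), 0.61), (array([464., 323.,  13.]), 0.58), (array([467., 296.,  16.]), 0.44)]
scene the_scriber [(array([352., 252.,  11.]), 0.56)]
```

View top.

View pics/top0.png

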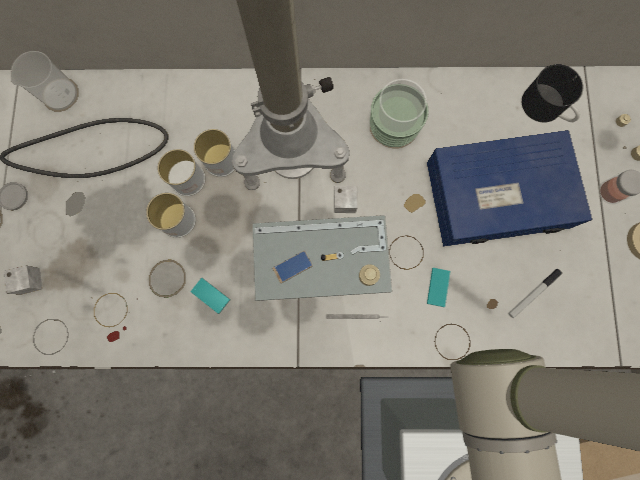

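View pics/scene0.png

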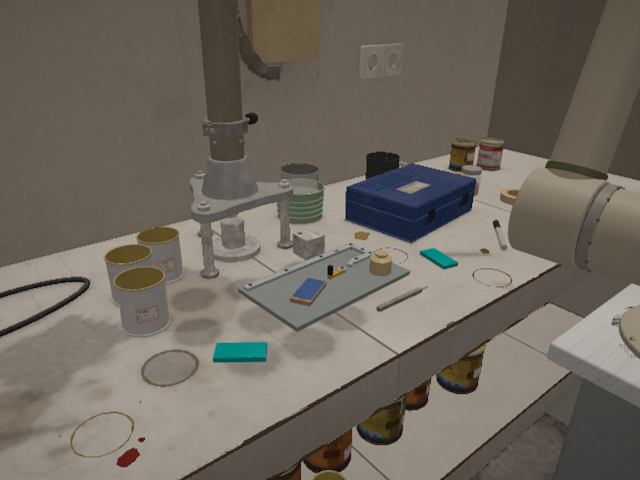

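Call:
{"fn": "jog_arm", "kwargs": {
  "commands": [
    [[0, 0, 0], [0, 0, 7.6], 0],
    [[0, 0, 0], [0, 0, 7.6], 0],
    [[35, -45, 0], [0, 0, 0], 0],
    [[35, -45, 0], [0, 0, 0], 0],
    [[35, -45, 0], [0, 0, 0], 0],
    [[35, -45, 0], [0, 0, 0], 0],
    [[35, -45, 0], [0, 0, 0], 0],
    [[35, -45, 0], [0, 0, 0], 0],
    [[35, -45, 0], [0, 0, 0], 0],
    [[35, -45, 0], [0, 0, 0], 0]
  ],
  "force": 20
}}

```text
time: 2.15
eef_pos: [433.0, -147.9, 239.0]
orientation: [3.141, -0.001, 0.049]
force: [0.5, -0.2, -0.1]
gripper_width: 0.4
grasp_force: 0.0
```

Call:
{"fn": "jog_arm", "kwargs": {
  "commands": [
    [[4, -57, 0], [0, 0, 0], 0],
    [[4, -57, 0], [0, 0, 0], 0],
    [[4, -57, 0], [0, 0, 0], 0],
    [[4, -57, 0], [0, 0, 0], 0],
    [[4, -57, 0], [0, 0, 0], 0],
    [[4, -57, 0], [0, 0, 0], 0],
    [[4, -57, 0], [0, 0, 0], 0],
    [[4, -57, 0], [0, 0, 0], 0],
    [[0, 0, 0], [0, 0, 0], 0]
  ]
}}

```text
time: 3.28
eef_pos: [440.9, 310.4, 238.3]
orientation: [-3.141, 0.0, 0.054]
force: [0.6, -0.3, 0.0]
gripper_width: 0.7
grasp_force: 0.0
```

Run:
```python
from h import *
p,d=save("wrist","w0.png"); np.savez('/tmp/w0cam.npz',*cam("wrist"))
for t in("jig","panel","gate","gate_knob","gate_pivot","scratch_weight"):
    print(t,[(np.round(r["position"]),round(r["p"],2)) for r in look_for(t,"wrist")[:3]])
```

```text
jig [(array([481., 304.,  13.]), 0.94)]
panel [(array([398., 515.,  10.]), 0.96), (array([411.,  84.,  10.]), 0.91), (array([450., 359.,  22.]), 0.83)]
gate [(array([576., 262.,  42.]), 0.66), (array([470., 286.,  21.]), 0.64)]
gate_knob [(array([471., 282.,  16.]), 0.85)]
gate_pivot [(array([470., 284.,  15.]), 0.88)]
scratch_weight [(array([434., 221.,  37.]), 0.8)]
```

View pics/w0.png

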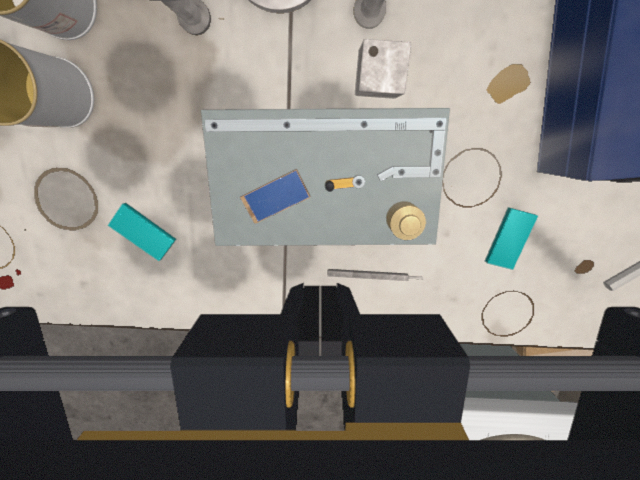

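```bash
cat >> h.py <<'E'
def jw(j,x,y,z=0):
    c,s=np.cos(j[2]),np.sin(j[2]); return np.array([j[0]+c*x-s*y,j[1]+s*x+c*y,z])
def wj(j,p):
    c,s=np.cos(j[2]),np.sin(j[2]); dx,dy=p[0]-j[0],p[1]-j[1]; return np.array([c*dx+s*dy,-s*dx+c*dy])
def blue(c,p,zt,j):
    h=cv2.cvtColor(p,cv2.COLOR_RGB2HSV); m=cv2.inRange(h,(105,90,40),(128,255,255))
    # only on the deck
    poly=np.array([proj(c,jw(j,x,y,zt)) for x,y in((-75,-130),(75,-130),(75,130),(-75,130))]).astype(np.int32)
    k=np.zeros_like(m); cv2.fillPoly(k,[poly],255); m&=k
    cs=max(cv2.findContours(m,0,1)[0],key=cv2.contourArea)[:,0,:]
    q=np.array([wj(j,onplane(c,u,v,zt)) for u,v in cs],np.float32)
    return cv2.minAreaRect(q),q
E
python3 - <<'E'
from h import *
from scipy.optimize import least_squares
f=np.load('/tmp/w0cam.npz'); cw=[f[k] for k in f.files]
w=np.load('/tmp/w0.png.npz'); p,d=w['p'],w['d']
px=np.array([(203,110),(449,108),(436,244.),(215,245)],np.float32)
g=cv2.cvtColor(p,cv2.COLOR_RGB2GRAY)
jc=[(75,130),(75,-130),(-75,-130),(-75,130)]
def fit(c,px,z=12):
    W=[onplane(c,*q,z) for q in px]
    r=least_squares(lambda j:np.concatenate([(jw(j,*a)-b)[:2] for a,b in zip(jc,W)]),[470,305,.05])
    print('fit',np.round(r.x,3),'res',np.round(r.fun,1)); return r.x
j=fit(cw,px)
fit(cam("top"),[(253,222),(385,215),(391,291),(255,300)])
for n,u,v in(("deck",260,150),("deck2",400,240),("panel",276,193),("rail",330,124),("knob",330,185),("pivot",359,181)):
    print(n,np.round(unproj(cw,*[np.array([a],float) for a in(u,v,d[v,u])])[0],1),np.round(wj(j,onplane(cw,u,v,{'knob':36,'pivot':20,'rail':18,'panel':20}.get(n,12))),1))
for n,x,y,z in(("stop",53,-113,18),("guide",16,-73,18),("pivot",0,-36,20),("railL",53,125,18)): print(n,np.round(proj(cw,jw(j,x,y,z)),1))
r,q=blue(cw,p,20,j); print('panel',r,np.round(cv2.boxPoints(r),1))
t=np.load('/tmp/top0.png.npz'); r,q=blue(cam("top"),t['p'],20,j); print('panel top',r)
print(np.round(j,4).tolist())
# rectified view of deck, 3px/mm, at z=18
S=3; src=np.array([proj(cw,jw(j,*a,18)) for a in jc],np.float32); dst=np.array([((130-y)*S*.95,(75-x)*S) for x,y in jc],np.float32)
cv2.imwrite('pics/rect0.png',cv2.warpPerspective(p,cv2.getPerspectiveTransform(src,dst),(741,450))[:,:,::-1])
E
```

```text
fit [4.68621e+02 3.03390e+02 5.80000e-02] res [ 0.9  2.3  0.4 -1.8 -0.6 -0.4 -0.8 -0.1]
fit [4.70830e+02 3.05684e+02 5.60000e-02] res [-0.5  1.1  0.7 -0.2 -1.1 -1.4  1.   0.6]
deck [497.9 375.9  12.5] [33.4 70.8]
deck2 [404.5 212.6  12.1] [-69.3 -87. ]
panel [453.7 357.2  20.2] [-11.8  54.6]
rail [528.1 302.6  19.6] [59.4 -4.3]
knob [468.  299.4  37.1] [-1. -4.]
pivot [471.6 267.7  21.1] [  0.8 -35.9]
stop [434.2 130. ]
guide [393.7 166.3]
pivot [359.  181.7]
railL [206.  131.1]
panel ((-15.263168334960938, 54.82218933105469), (30.984682083129883, 62.44438171386719), 25.58378028869629) [[-42.7  76.3]
 [-15.8  20. ]
 [ 12.2  33.4]
 [-14.8  89.7]]
panel top ((-13.42988109588623, 56.36164474487305), (29.853923797607422, 62.20685958862305), 25.543197631835938)
[468.6214, 303.3905, 0.0577]
```

View pics/rect0.png

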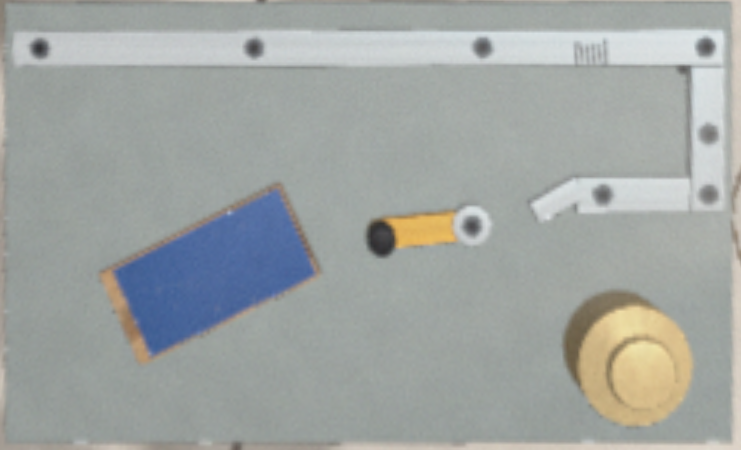

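Call:
{"fn": "jog_arm", "kwargs": {
  "commands": [
    [[-35, -49, 0], [0, 0, 0], 0.4],
    [[0, 0, 50], [0, 0, 0], 0.4],
    [[0, 0, 50], [0, 0, 0], 0.4],
    [[0, 0, 50], [0, 0, 0], 0.4],
    [[0, 0, 50], [0, 0, 0], 0.4],
    [[0, 0, 15], [0, 0, 0], 0.4],
    [[0, 0, 7], [0, 0, 0], 0.4],
    [[0, 0, 0], [0, 0, 0], 0.4]
  ]
}}

```text
time: 4.62
eef_pos: [404.9, 354.9, 17.9]
orientation: [-3.141, -0.002, 0.049]
force: [-0.1, 0.7, 0.0]
gripper_width: 35.5
grasp_force: 0.0
```

Run:
```python
from h import *
J=[468.62,303.39,.0577]
p,d=save("top","t1.png")
c=cam("top")
for u,v in((340,165),(340,152),(246,165),(338,175),(250,182)): print(u,v,np.round(unproj(c,*[np.array([a],float) for a in(u,v,d[v,u])])[0]))
p,d=save("wrist","w1.png")
print(blue(cam("wrist"),p,20,J)[0]); s=observe(); print(s["eef_pos"],wj(J,s["eef_pos"]),s["gripper_width"],s["force"])
```

```text
340 165 [619. 271. 115.]
340 152 [635. 272. 136.]
246 165 [617. 436. 123.]
338 175 [629. 272.  29.]
250 182 [615. 444.  30.]
((-15.395852088928223, 56.81967544555664), (31.7258243560791, 63.783695220947266), 25.423492431640625)
[404.82399517 355.05976622  18.14426296] [-60.7101451   55.26276555] 35.27798801530328 [-0.04952788 -0.10224046  0.40168696]
```

View pics/w1.png

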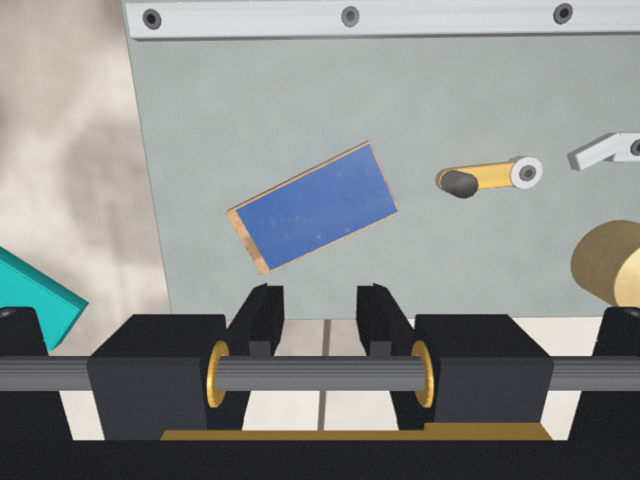

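Call:
{"fn": "jog_arm", "kwargs": {
  "commands": [
    [[0, -3, 3], [0, 0, -0.5], 0.4],
    [[6, 0, 0], [0, 0, 0], 0.4],
    [[6, 0, 0], [0, 0, 0], 0.4],
    [[6, 0, 0], [0, 0, 0], 0.4],
    [[6, 0, 0], [0, 0, 0], 0.4],
    [[6, 0, 0], [0, 0, 0], 0.4],
    [[6, 0, 0], [0, 0, 0], 0.4],
    [[6, 0, 0], [0, 0, 0], 0.4],
    [[6, 0, 0], [0, 0, 0], 0.4],
    [[0, 0, 0], [0, 0, 0], 0.4]
  ]
}}

```text
time: 5.98
eef_pos: [452.4, 360.5, 13.7]
orientation: [-3.141, -0.0, 0.058]
force: [0.3, -0.3, -0.1]
gripper_width: 35.0
grasp_force: 0.0
```

Run:
```python
from h import *
J=[468.62,303.39,.0577]
p,d=save("wrist","w2.png")
print(blue(cam("wrist"),p,20,J)[0]); s=observe(); print(s["eef_pos"],wj(J,s["eef_pos"]),s["gripper_width"],s["force"],s["orientation"])
```

```text
((13.682424545288086, 46.37144470214844), (31.635149002075195, 63.765525817871094), 1.7317595481872559)
[452.04506248 360.46181979  13.72247197] [-13.25613674  57.93268513] 35.577049013676586 [ 0.53370972 -0.05245846  0.79974296] [-3.14158448e+00 -8.97186556e-05  5.81379108e-02]
```

View pics/w2.png

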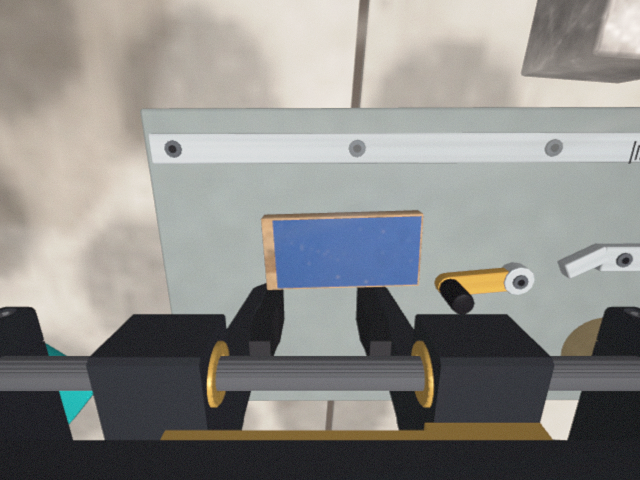

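Call:
{"fn": "jog_arm", "kwargs": {
  "commands": [
    [[5, 0, -1], [0, 0, 0], 0.4],
    [[5, 0, 0], [0, 0, 0], 0.4],
    [[5, 0, 0], [0, 0, 0], 0.4],
    [[4, 0, 0], [0, 0, 0], 0.4],
    [[2, 0, 0], [0, 0, 0], 0.4],
    [[1, 0, 0], [0, 0, 0], 0.4],
    [[0, 0, 0], [0, 0, 0], 0.4]
  ]
}}

```text
time: 6.9
eef_pos: [473.9, 361.8, 14.8]
orientation: [-3.142, -0.0, 0.058]
force: [0.6, 0.8, 0.5]
gripper_width: 35.2
grasp_force: 0.0
```

Call:
{"fn": "jog_arm", "kwargs": {
  "commands": [
    [[1, 0, 0], [0, 0, 0], 0.4],
    [[1, 0, 0], [0, 0, 0], 0.4],
    [[0, 0, 0], [0, 0, 0], 0.4]
  ]
}}

```text
time: 7.28
eef_pos: [474.6, 361.9, 14.6]
orientation: [3.141, 0.003, 0.058]
force: [-5.7, 1.2, 3.1]
gripper_width: 35.1
grasp_force: 3.0
```

Call:
{"fn": "jog_arm", "kwargs": {
  "commands": [
    [[-18, 0, 0], [0, 0, 0], 0.4],
    [[0, -26, 0], [0, 0, 0], 0],
    [[0, -26, 0], [0, 0, 0], 0],
    [[0, 0, 0], [0, 0, 0], 0]
  ]
}}

```text
time: 7.78
eef_pos: [454.8, 413.9, 14.7]
orientation: [-3.141, -0.001, 0.06]
force: [-0.2, -0.5, -0.2]
gripper_width: 7.1
grasp_force: 0.0
```

Run:
```python
from h import *
J=[468.62,303.39,.0577]
p,d=save("wrist","w3.png")
print(blue(cam("wrist"),p,20,J)[0]); s=observe(); print(s["eef_pos"],wj(J,s["eef_pos"]),s["gripper_width"],s["force"],s["orientation"])
```

```text
((35.263126373291016, 45.157920837402344), (31.63634490966797, 63.961360931396484), 1.2513552904129028)
[454.8192316  412.86619386  14.60297447] [ -7.46452948 110.08986797] 3.581814224844727 [-0.19777464 -0.05189882 -0.04222067] [ 3.14142610e+00 -3.17706056e-04  5.93886614e-02]
```

View pics/w3.png

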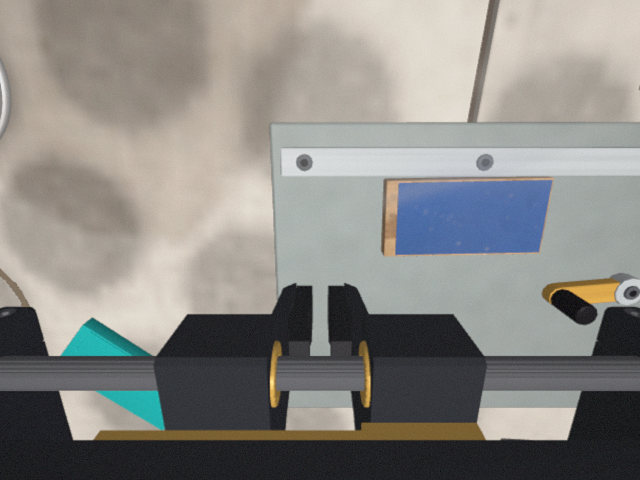

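Call:
{"fn": "jog_arm", "kwargs": {
  "commands": [
    [[23, 0, 0], [0, 0, 0], 0],
    [[23, 0, 0], [0, 0, 0], 0],
    [[0, 6, 0], [0, 0, 0], 0],
    [[0, 8, 0], [0, 0, 0], 0],
    [[0, 8, 0], [0, 0, 0], 0],
    [[0, 8, 0], [0, 0, 0], 0],
    [[0, 8, 0], [0, 0, 0], 0],
    [[0, 8, 0], [0, 0, 0], 0],
    [[0, 8, 0], [0, 0, 0], 0],
    [[0, 8, 0], [0, 0, 0], 0],
    [[0, 6, 0], [0, 0, 0], 0],
    [[0, 0, 0], [0, 0, 0], 0]
  ]
}}

```text
time: 9.32
eef_pos: [504.8, 347.1, 14.7]
orientation: [3.141, 0.0, 0.058]
force: [-0.8, -0.5, 0.6]
gripper_width: 0.3
grasp_force: 0.0
```

Run:
```python
from h import *
J=[468.62,303.39,.0577]
p,d=save("wrist","w4.png")
print(blue(cam("wrist"),p,20,J)[0]); s=observe(); print(s["eef_pos"],wj(J,s["eef_pos"]),s["gripper_width"],s["force"],s["orientation"])
```

```text
((34.580142974853516, -9.645111083984375), (63.77785873413086, 31.692399978637695), 89.99966430664062)
[504.76507842 347.35084097  14.72204353] [38.62005967 41.80326811] 0.5148493098562461 [-0.52623509 -0.09720211  0.21917833] [3.14146369e+00 1.63485843e-04 5.79891042e-02]
```

View pics/w4.png

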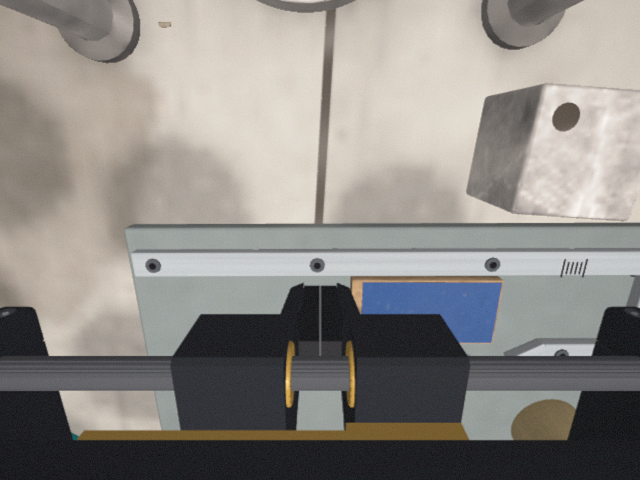

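Run:
```python
from h import *
vv,uu=np.mgrid[:480,:640]
for n in("top","scene"):
    p,d=save(n,n+"5.png"); m=d>0
    P=unproj(cam(n),uu[m].astype(float),vv[m].astype(float),d[m].astype(float))
    for z in range(60,260,20):
        s=P[(P[:,2]>=z)&(P[:,2]<z+20)]
        out=[]
        for y0 in(230,260,290,320,350,380,410):
            t=np.sort(s[(abs(s[:,1]-y0-15)<15)&(s[:,0]>440)&(s[:,0]<720),0])
            # occupied 10 mm x-bins
            out.append((y0,sorted(set((t//10*10).astype(int)))))
        print(n,z,[o for o in out if o[1]])
```

```text
top 60 [(260, [np.int64(620), np.int64(630)]), (410, [np.int64(610)])]
top 80 [(410, [np.int64(460), np.int64(470)])]
top 100 [(230, [np.int64(540), np.int64(620), np.int64(630), np.int64(640)]), (260, [np.int64(610), np.int64(620), np.int64(630), np.int64(640), np.int64(650), np.int64(660), np.int64(670), np.int64(680)]), (290, [np.int64(610), np.int64(620), np.int64(630), np.int64(640), np.int64(650), np.int64(660), np.int64(670), np.int64(680), np.int64(690), np.int64(700), np.int64(710)]), (320, [np.int64(610), np.int64(620), np.int64(630), np.int64(640), np.int64(710)]), (350, [np.int64(610), np.int64(620), np.int64(630)]), (380, [np.int64(600), np.int64(610), np.int64(620), np.int64(630), np.int64(640), np.int64(650), np.int64(700)]), (410, [np.int64(460), np.int64(470), np.int64(480), np.int64(490), np.int64(500), np.int64(600), np.int64(610), np.int64(620), np.int64(630), np.int64(640), np.int64(650), np.int64(660), np.int64(670), np.int64(680), np.int64(690), np.int64(700)])]
top 120 [(230, [np.int64(520), np.int64(530), np.int64(540), np.int64(620), np.int64(630), np.int64(
[... 8202 characters left out ...]
0, [np.int64(480), np.int64(490), np.int64(500), np.int64(510), np.int64(660)])]
scene 240 [(260, [np.int64(450), np.int64(460), np.int64(470), np.int64(480)]), (290, [np.int64(470), np.int64(480), np.int64(700)]), (320, [np.int64(640), np.int64(650), np.int64(660), np.int64(670), np.int64(690)]), (350, [np.int64(440), np.int64(630), np.int64(640), np.int64(650), np.int64(660)]), (380, [np.int64(440), np.int64(450), np.int64(460), np.int64(470), np.int64(480), np.int64(640), np.int64(650), np.int64(660), np.int64(670), np.int64(680), np.int64(690), np.int64(700)]), (410, [np.int64(470), np.int64(480), np.int64(490), np.int64(500), np.int64(510), np.int64(520), np.int64(660), np.int64(670)])]
```

Call:
{"fn": "jog_arm", "kwargs": {
  "commands": [
    [[0, 8, 0], [0, 0, 0], 0],
    [[0, 8, 0], [0, 0, 0], 0],
    [[0, 8, 0], [0, 0, 0], 0],
    [[0, 8, 0], [0, 0, 0], 0],
    [[0, 8, 0], [0, 0, 0], 0],
    [[0, 8, 0], [0, 0, 0], 0],
    [[0, 8, 0], [0, 0, 0], 0],
    [[0, 5, 0], [0, 0, 0], 0],
    [[0, 3, 0], [0, 0, 0], 0],
    [[0, 2, 0], [0, 0, 0], 0],
    [[0, 0, 0], [0, 0, 0], 0]
  ]
}}

```text
time: 10.85
eef_pos: [508.6, 281.6, 14.8]
orientation: [-3.142, -0.0, 0.058]
force: [-0.1, -1.0, 0.1]
gripper_width: 0.3
grasp_force: 0.0
```

Call:
{"fn": "jog_arm", "kwargs": {
  "commands": [
    [[0, 2, 0], [0, 0, 0], 0],
    [[0, 1, 0], [0, 0, 0], 0],
    [[0, 1, 0], [0, 0, 0], 0],
    [[0, 0, 0], [0, 0, 0], 0]
  ]
}}

```text
time: 11.35
eef_pos: [508.7, 279.0, 15.0]
orientation: [-3.139, -0.001, 0.058]
force: [-1.6, 7.5, 1.7]
gripper_width: 0.5
grasp_force: 4.3
```

Call:
{"fn": "jog_arm", "kwargs": {
  "commands": [
    [[0, 1, 0], [0, 0, 0], 0],
    [[0, 1, 0], [0, 0, 0], 0],
    [[0, 0, 0], [0, 0, 0], 0],
    [[0, -10, 0], [0, 0, 0], 0],
    [[0, -40, 0], [0, 0, 0], 0],
    [[0, 0, -60], [0, 0, 0], 0],
    [[0, 0, -50], [0, 0, 0], 0],
    [[-60, 0, 0], [0, 0, 0], 0],
    [[0, 0, 0], [0, 0, 0], 0]
  ]
}}

```text
time: 12.48
eef_pos: [442.2, 321.6, 124.7]
orientation: [3.14, 0.004, 0.06]
force: [0.6, -0.1, -0.0]
gripper_width: 0.4
grasp_force: 0.0
```

Run:
```python
from h import *
J=[468.62,303.39,.0577]
p,d=save("wrist","w6.png"); c=cam("wrist")
print(blue(c,p,20,J)[0]); s=observe(); print(s["eef_pos"],wj(J,s["eef_pos"]),s["force"])
S=4; jc=[(70,10),(70,-130),(-20,-130),(-20,10)]
src=np.array([proj(c,jw(J,*a,18)) for a in jc],np.float32); dst=np.array([((10-y)*5,(70-x)*5) for x,y in jc],np.float32)
cv2.imwrite('pics/rect6.png',cv2.warpPerspective(p,cv2.getPerspectiveTransform(src,dst),(700,450),flags=cv2.INTER_CUBIC)[:,:,::-1])
```

```text
((38.59071731567383, -77.02548217773438), (30.600515365600586, 63.15373229980469), 0.11903824657201767)
[444.79029915 321.99924714 124.96643047] [-22.71688601  19.95248886] [ 1.24214608  0.19774935 -0.17540363]
```

View pics/rect6.png

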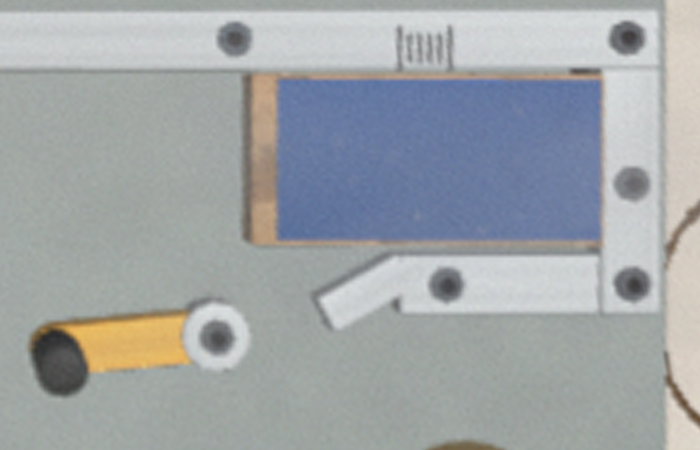

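Run:
```python
from h import *
J=[468.62,303.39,.0577]
# camera pose for saved pictures: rebuild from TCP pose using the current relation
s=observe(); K,o,A=cam("wrist")
def TP(p,e): return R.from_euler('xyz',e).as_matrix(),np.array(p)
Rt,pt=TP(s["eef_pos"],s["orientation"]); Ro=Rt.T@A; oo=Rt.T@(o-pt)
shots={'w3':([454.82,412.87,14.6],[3.1414,-.0003,.0594],(55,20,35,50,70)),'w4':([504.77,347.35,14.72],[3.14146,.0002,.058],(55,-5,-20,-30)),'w6':(s["eef_pos"],s["orientation"],(55,-55,-70,-85,-100))}
for n,(p,e,ys) in shots.items():
    Rt,pt=TP(p,e); c=(K,pt+Rt@oo,Rt@Ro); im=np.load(f'/tmp/{n}.png.npz')['p'].astype(np.float32)
    xs=np.arange(10,70,.1)
    def prof(y,z):
        acc=0
        for dy in np.arange(-4,4.1,1):
            q=np.array([proj(c,jw(J,x,y+dy,z)) for x in xs],np.float32)
            acc=acc+cv2.remap(im,q[None,:,0],q[None,:,1],cv2.INTER_LINEAR)[0]
        return acc/9
    for y in ys[1:]:
        a=prof(y,18); b=prof(y,20)
        g=np.gradient(a[:,0]); m=(xs>44)&(xs<62); rail=xs[m][np.argmax(g[m])]     # red rises onto the rail
        bl=b[:,2]-b[:,0]; gb=np.gradient(bl); m1=(xs>40)&(xs<60); far=xs[m1][np.argmin(gb[m1])]; m2=(xs>12)&(xs<30); near=xs[m2][np.argmax(gb[m2])]
        print(n,y,'rail %.1f bluefar %.1f gap %.1f width %.1f'%(rail,far,rail-far,far-near))
```

```text
w3 20 rail 51.8 bluefar 52.0 gap -0.2 width 32.4
w3 35 rail 51.2 bluefar 51.5 gap -0.3 width 31.9
w3 50 rail 50.9 bluefar 51.0 gap -0.1 width 31.9
w3 70 rail 50.3 bluefar 50.6 gap -0.3 width 32.1
w4 -5 rail 50.4 bluefar 50.7 gap -0.3 width 26.0
w4 -20 rail 53.2 bluefar 50.7 gap 2.5 width 28.1
w4 -30 rail 49.8 bluefar 50.6 gap -0.8 width 32.0
w6 -55 rail 54.4 bluefar 54.4 gap 0.0 width 32.3
w6 -70 rail 54.3 bluefar 54.0 gap 0.3 width 31.8
w6 -85 rail 54.3 bluefar 54.2 gap 0.1 width 32.0
w6 -100 rail 54.3 bluefar 54.3 gap 0.0 width 32.0
```

Call:
{"fn": "jog_arm", "kwargs": {
  "commands": [
    [[-2, 26, 0], [0, 0, 0], 0],
    [[0, 0, 50], [0, 0, 0], 0],
    [[0, 0, 35], [0, 0, 0], 0],
    [[0, 0, 15], [0, 0, 0], 0],
    [[6, 0, 0], [0, 0, 0], 0],
    [[5, 0, 0], [0, 0, 0], 0],
    [[5, 0, 0], [0, 0, 0], 0],
    [[5, 0, 0], [0, 0, 0], 0],
    [[5, 0, 0], [0, 0, 0], 0],
    [[4, 0, 0], [0, 0, 0], 0],
    [[4, 0, 0], [0, 0, 0], 0],
    [[0, 0, 0], [0, 0, 0], 0]
  ]
}}

```text
time: 14.02
eef_pos: [479.2, 297.4, 24.4]
orientation: [3.141, 0.002, 0.058]
force: [-4.0, -3.8, 0.3]
gripper_width: 0.5
grasp_force: 2.2
```

Run:
```python
from h import *
J=[468.62,303.39,.0577]
p,d=save("wrist","w7.png"); s=observe(); print(s["eef_pos"],wj(J,s["eef_pos"]),s["force"])
for n in("wrist","top"):
  if n=="top": save(n,"t7.png")
  for t in("gate_knob",):
    print(n,t,[(np.round(r["position"]),np.round(wj(J,r["position"])),round(r["p"],2)) for r in look_for(t,n)[:3]])
```

```text
[479.18556431 297.45336481  24.44010105] [10.20562746 -6.53605038] [-2.84976951 -4.25384791  0.64463162]
wrist gate_knob [(array([492., 286.,  18.]), array([ 23., -19.]), 0.65)]
top gate_knob []
```

View pics/w7.png

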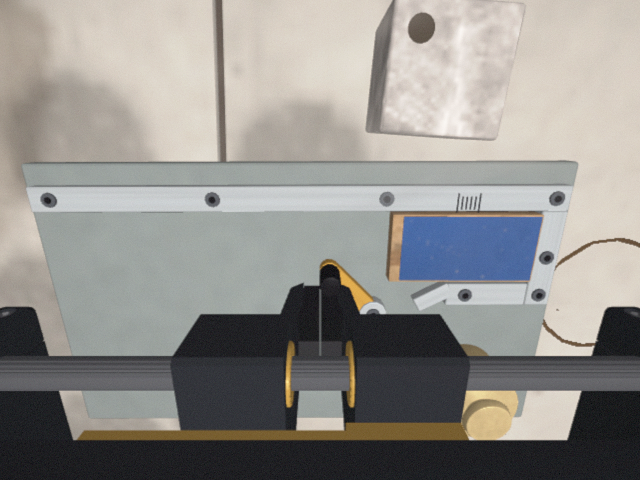

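Call:
{"fn": "jog_arm", "kwargs": {
  "commands": [
    [[-12, 0, 0], [0, 0, 0], 0],
    [[0, -25, 0], [0, 0, 0], 0],
    [[32, 0, 0], [0, 0, 0], 0],
    [[0, 6, 0], [0, 0, 0], 0],
    [[0, 5, 0], [0, 0, 0], 0],
    [[0, 5, 0], [0, 0, 0], 0],
    [[0, 5, 0], [0, 0, 0], 0],
    [[0, 5, 0], [0, 0, 0], 0],
    [[0, 3, 0], [0, 0, 0], 0],
    [[0, 2, 0], [0, 0, 0], 0],
    [[0, 0, 0], [0, 0, 0], 0]
  ]
}}

```text
time: 15.6
eef_pos: [499.6, 292.9, 24.6]
orientation: [3.141, 0.001, 0.058]
force: [-0.4, 1.5, 0.1]
gripper_width: 0.6
grasp_force: 0.1
```

Call:
{"fn": "jog_arm", "kwargs": {
  "commands": [
    [[0, 2, 0], [0, 0, 0], 0],
    [[0, 1, 0], [0, 0, 0], 0],
    [[0, 1, 0], [0, 0, 0], 0],
    [[0, 0, 0], [0, 0, 0], 0]
  ]
}}

```text
time: 16.1
eef_pos: [500.1, 290.4, 24.8]
orientation: [-3.139, -0.001, 0.058]
force: [-0.7, 8.7, -1.6]
gripper_width: 0.0
grasp_force: 4.6
```

Call:
{"fn": "jog_arm", "kwargs": {
  "commands": [
    [[0, 1, 0], [0, 0, 0], 0],
    [[0, 0, 0], [0, 0, 0], 0],
    [[0, -12, 0], [0, 0, 0], 0],
    [[0, -20, 0], [0, 0, 0], 0],
    [[0, 0, -60], [0, 0, 0], 0],
    [[0, 0, -60], [0, 0, 0], 0],
    [[-50, 0, -20], [0, 0, 0], 0],
    [[0, 0, 0], [0, 0, 0], 0]
  ]
}}

```text
time: 17.1
eef_pos: [446.4, 318.1, 166.7]
orientation: [-3.141, -0.002, 0.06]
force: [1.2, 0.4, 0.6]
gripper_width: 0.3
grasp_force: 0.0
```

Run:
```python
from h import *
J=[468.62,303.39,.0577]
p,d=save("wrist","w8.png"); c=cam("wrist"); s=observe(); print(s["eef_pos"],s["force"],s["time"])
print(blue(c,p,20,J)[0])
h=cv2.cvtColor(p,cv2.COLOR_RGB2HSV)
S=5; jc=[(70,10),(70,-130),(-20,-130),(-20,10)]
def rect(z):
    src=np.array([proj(c,jw(J,*a,z)) for a in jc],np.float32); dst=np.array([((10-y)*5,(70-x)*5) for x,y in jc],np.float32)
    return cv2.warpPerspective(p,cv2.getPerspectiveTransform(src,dst),(700,450))
r=rect(19); hh=cv2.cvtColor(r,cv2.COLOR_RGB2HSV)
m=cv2.inRange(hh,(15,130,120),(30,255,255)); n,l,st,ce=cv2.connectedComponentsWithStats(m)
for k in range(1,n):
    if st[k,4]>150:
        v,u=np.nonzero(l==k); a=cv2.minAreaRect(np.stack([70-v/5,10-u/5],1).astype(np.float32)); print('brass',st[k,4],np.round(a[0],1),np.round(a[1],1),round(a[2],1))
r=rect(36); m=cv2.inRange(r,(0,0,0),(60,60,60)); m[:, :100]=0; n,l,st,ce=cv2.connectedComponentsWithStats(m)
for k in range(1,n):
    if st[k,4]>300: print('dark',st[k,4],70-ce[k][1]/5,10-ce[k][0]/5,st[k,:4])
for t in("gate_knob","gate_pivot","scratch_weight"): print(t,[(np.round(wj(J,q["position"]),1),round(q["p"],2)) for q in look_for(t,"wrist")[:3]])
```

```text
[447.7145546  317.96075847 165.56679991] [ 0.11735608  0.5583757  -0.17490515] 17.15
((28.283226013183594, -59.42229461669922), (26.489673614501953, 13.507832527160645), 88.58404541015625)
brass 4138 [ 18.6 -33.1] [ 9.  21.6] 90.0
gate_knob [(array([ 22. , -33.3]), 0.77)]
gate_pivot [(array([ 17.2, -30.6]), 0.64)]
scratch_weight [(array([ 16.6, -34.4]), 0.67), (array([-32.8, -79. ]), 0.58), (array([ 8.8, 14.7]), 0.16)]
```

Run:
```python
from h import *
J=[468.62,303.39,.0577]; q=np.load('/tmp/w8.png.npz'); p,d=q['p'],q['d']; c=cam("wrist")
for x in(40,30,25):
    print(x,[(y,p[tuple(np.round(proj(c,jw(J,x,y,20))).astype(int)[::-1])].tolist()) for y in range(-35,-120,-9)])
u=[np.round(proj(c,jw(J,36,y,20))).astype(int) for y in(-60,-78,-100)]
print([np.round(unproj(c,*[np.array([t],float) for t in(a,b,d[b,a])])[0],1) for a,b in u])
h=cv2.cvtColor(p,cv2.COLOR_RGB2HSV); m=cv2.inRange(h,(105,50,30),(130,255,255))
n,l,st,ce=cv2.connectedComponentsWithStats(m)
for k in range(1,n):
    if st[k,4]>300: print(st[k],ce[k],wj(J,onplane(c,*ce[k],20)))
```

```text
40 [(-35, [162, 166, 165]), (-44, [171, 153, 133]), (-53, [106, 124, 158]), (-62, [112, 128, 162]), (-71, [108, 126, 160]), (-80, [109, 123, 157]), (-89, [108, 122, 160]), (-98, [116, 128, 160]), (-107, [112, 129, 162]), (-116, [206, 210, 212])]
30 [(-35, [88, 84, 90]), (-44, [164, 137, 113]), (-53, [98, 117, 155]), (-62, [102, 120, 157]), (-71, [105, 121, 158]), (-80, [104, 118, 156]), (-89, [113, 128, 161]), (-98, [111, 123, 159]), (-107, [114, 129, 161]), (-116, [150, 151, 151])]
25 [(-35, [225, 183, 103]), (-44, [185, 159, 128]), (-53, [95, 114, 154]), (-62, [94, 112, 153]), (-71, [101, 119, 156]), (-80, [107, 125, 158]), (-89, [113, 127, 159]), (-98, [110, 125, 159]), (-107, [118, 130, 163]), (-116, [201, 205, 207])]
[array([508.2, 244.7,  17.9]), array([509.3, 227.1,  19. ]), array([510.6, 204.8,  18.4])]
[ 592    0   48  198 5666] [622.89057536 113.90734204] [  73.88693071 -231.63997141]
[ 391  141   78   38 2816] [429.18856534 159.38707386] [ 37.640544   -77.35666438]
```

```bash
python3 -c "
from cell import *
print(close_job())"
```

```text
the job is handed in; nothing more can be done
None
```

I handed the job in after about 17 s of robot time. The panel was pushed flat to the rail and slid home against the end stop. The gate was then swung fully closed behind it, measuring square across in the last picture. I did not go near the weight, the steel block or the scriber.

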